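Take the canister off the tipping stand

TASK

The white chemical canister is leaning forward on its sloping stand. Lift it off the stand by its top handle and set it down gently, upright, in the middle of the black rubber mat beside the stand, then let go of it. Do not drop it or press it down hard, and leave the bottle, the tank and the beaker where they are.

Things in the scene. Friction and masses are not known exactly. Their poses are not given: they have to be found in the camera images.
- canister: Closed white plastic canister, about 0.35 kg: box 130 (x, front to back) x 90 (y) x 150 mm (z), bar handle on top, black cap (28 mm wide, 14 high) on top 48 mm behind centre, black tap standing 38 mm out of its front (-x) at 32 mm height. Origin: centre of underside; z up its own axis. At the start it leans 30 degrees towards its front, which faces roughly to the robot.
- handle_grip (a point): Point to grip, mid-handle, 182 mm above the canister's underside and 10 mm forward (-x) of its centre; axes as the canister's. The handle is a straight bar along the canister's x, 88 mm long, 14 mm wide (y), 20 mm high (z), on a leg at each end: 60 mm of it is free, with a 22 mm gap down to the canister's top.
- stand: Grey steel stand, fixed, 170 x 156 mm. Its bed slopes 30 degrees, low at the front (-x), with two lip tabs 30 mm high (square to the bed) before the canister. Origin on the bench under the bed's centre, z up; the centre of the canister's underside rests 60 mm above it. A steel hoop behind the canister leans forward over it.
- hoop_top (a point): Middle of the top bar of the stand's hoop (10 mm rod, 144 mm wide, 300 mm long, square to the bed, 85 mm behind the bed's centre). It blocks a gripper pointing straight down at the handle; along the canister's own leaning axis the way is free. Axes as the stand's.
- mat: Black ribbed rubber mat, fixed on the bench, 220 x 220 mm, 5 mm thick. Origin: centre of its underside; z up.
- bottle: Bystander: closed white plastic bottle, 72 mm across, 190 mm high, loose. Origin: centre of its underside.
- tank: Bystander: black film developing tank with lid, 98 mm across, 125 mm high, loose. Origin: centre of its underside.
- beaker: Bystander: clear plastic beaker, 84 mm across the mouth, 120 mm high, loose. Origin: centre of its underside.
Not all that is in view belongs to the job. What is shaped like the canister but pink or yellow is not meant.

How it is judged (in metres and radians):
On the way:
1. the canister is held by the fingers, clear of the stand and at least 20 mm higher than it stood (height (world z) of canister above 0.08 m and contact force between canister and stand below 0.05 N and contact force between canister and the fingers above 0.5 N), for 0.1 s.
At the end, for the whole second after the job is handed in: The canister stands at rest on the mat, upright within 5 degrees, the centre of its underside within 50 mm of the mat's centre (in plan), released (horizontal distance between canister and mat below 0.05 m and angle between canister's own z axis and vertical below 0.09 rad and z of canister in the frame of mat between 0.002 and 0.009 m and contact force between canister and mat above 1 N and linear speed of canister below 0.02 m/s and angular speed of canister below 0.1 rad/s); the robot touches nothing.
It fails at once if the canister is pressed down hard: more than 70 N between it and the mat (contact force between canister and mat above 70 N).
It fails at once if the canister is dropped: over the mat and less than 25 mm above it, it moves faster than 0.3 m/s (a fall of about 5 mm) (horizontal distance between canister and mat below 0.15 m and height (world z) of canister below 0.03 m and linear speed of canister above 0.3 m/s).
It fails at once if the canister falls over (leans more than 60 degrees) (angle between canister's own z axis and vertical above 1.05 rad).
It fails at once if the bottle, the tank or the beaker is moved by more than 30 mm or tipped (distance of any of bottle, tank, beaker from where it was at the start of the episode above 0.03 m or angle between any of bottle, tank, beaker's own z axis and vertical above 0.3 rad).
It also fails if it takes over 54 s, if anything falls off the work surface, if the arm or the gripper's body presses on something with over 40 N, if the wrist force passes 120 N, or if a joint passes its speed limit or range.

ROBOT

A 6-joint arm with a two-finger parallel gripper is mounted at the origin on the work surface. World frame = base frame: x ahead of the robot, y to its left, z up, the work surface at z = 0. Lengths are in mm, angles in rad, forces in N, time in s.
With the tool pointing down it reaches from about 375 to 900 mm from the base axis. Payload 3.1 kg.
Tool frame: the origin (TCP) lies between the finger pads; the fingertips stand 17 mm ahead of it and the grasp point (between the pads) lies 2 mm behind it (bot.tcp_to_tips is the distance from the TCP to the fingertips, in mm); z points along the fingers, y is the line along which they close (so a half turn about z gives the same grasp; the last joint's range is limited). The gripper opens to 87 mm and grips with 3 to 60 N. Pads are 19 mm wide; open, the fingers measure 117 mm over their backs; the gripper's body (75 mm by 190 mm) begins 51 mm behind the grasp point.
Start: joints at [-1.486, 0.527, 1.433, -0, 1.181, -0.178], TCP at [162.994, -603.349, 239.548] pointing down, gripper open.
Joint ranges: [-3.08, 3.08], [-0.75, 2.2], [0.22, 2.44], [-1.43, 4.57], [0, 2.65], [-2.85, 2.85]. Speed limits (rad/s): [2.79, 2.79, 3.14, 3.14, 3.14, 3.14].

INTERFACE

Orientations are given as a unit quaternion [x, y, z, w].
In Python, from station import bot gives the robot as it stands.
- The arm moves only by the tool servo_tool, never from a script. Its argument "steps" is a list of rows, each an object with "offset": the shift along the world's x, y, z scaled (see below), a list of three; "rotation": the turn, a rotation vector about the world's x, y, z scaled (see below), a list of three. A call has 1 to 5 rows; each row is the pose to reach, as a shift and turn from the pose commanded when the call began; what a row does not reach only later rows make up. The controller multiplies each number of a shift by 0.4 m and each number of a turn by 60 degrees. A row lasts 1/12 s, in which the tool goes at most 41.7 mm and 7.16 degrees, less where a joint would pass 70% of its speed; a pose out of reach is approached as far as the arm can. A call with a number of a shift or a turn outside -1 to 1 is refused whole. A call with a gripper value outside its range is refused whole. "claw" is the opening, from -1 (shut) to 1 (fully open), set as the call begins (left out, the last holds). The fingers move at their own pace and stop on an object; "newtons" is the grip in N (left out, the last holds). Time passes only in rows, so rows that repeat a pose let the fingers close. It gives the time, the measured TCP pose, the force, the opening and the grip force at its end, in the units of the state.
- bot.sense(): the state, without advancing time (a new reading comes with each control period).
- bot.get_image(name): name is "side" or "top" or "wrist"; returns (picture, depth): 480x640x3 uint8, red, green, blue; 480x640 float32, mm along the optical axis (not along the pixel's ray), 0 where there is no reading.
- bot.camera_model(name): a dict with "fx", "fy", "cx", "cy" (pixels), "k1" (the pictures are not rectified: a ray, as slopes to the right and down, at radius r is drawn at 1 + k1 r^2 times it, then the intrinsics apply), "world_to_cam" (4x4, takes a point from world to camera coordinates). Camera axes: x right, y down, z forward; pixel columns grow to the right and rows downward; lengths in mm; the calibration is good to about 2 mm. A picture is of the moment at which its call begins: read the wrist's pose just before it. camera_model takes no time and is no camera call; for the wrist camera it gives the pose at the moment of the call.
- bot.sign_off(): hands the job in; it is judged then, once.
Trained networks look in the newest picture that a camera, given by its name, has taken for a name from the list of things; names that differ only in an ending like _2 or _b are one class to them, and where a whole thing is asked for, a point or a joint stands for the part that bears it (a point fixed in the world has none). Each returns a list of dicts, best first, with "p" (0 to 1); they miss things now and then, are a little off and sometimes report something else, mostly with a low value. They report only what shows in the picture. A call takes as long as a camera call. They do not tell look-alikes from the thing itself.
- bot.search_frame(label, camera): "xyz" ([x, y, z] in mm, in the coordinates of the camera as it stood for that picture, good to about 4 mm: the middle of the surface that is visible of it).
- bot.pinpoint(label, camera): "xyz" ([x, y, z] in mm, in the coordinates of the camera as it stood for that picture, good to about 4 mm: a listed point, or the origin of a listed thing).
The state is a dict: "time_s": time; "qpos": joint angles; "qd": joint speeds; "effort": joint torques, N m; "eef_pos": TCP position; "eef_rot": TCP orientation; "force": force on the tool from outside, world axes, zero at the start; "ft_torque": the same for the moment, N m; "opening": finger opening in mm; "grip_force": force on a finger pad.
Only numpy, scipy, OpenCV 4.12 (cv2) and the standard library are available. Lean on these libraries where they do the work, as an engineer would, in place of code of your own. Each camera call takes 0.05 s, during which the arm holds its last target. There are 200 camera calls.

## Working session

There is one attempt and no reset: what is moved stays moved. The work goes in short steps, Python scripts to look and compute and a tool call to move; the robot and the scene stay as the last step left them, time stands still between calls to the robot, and variables do not carry over. Pictures are saved under pics/ and viewed, at most 10 in all, crops included, and the job is handed in when it is done.

Besides the shell and the picture viewer there is one more tool, called as name(argument=value, ...) on one line, values as JSON. servo_tool: Moves the arm, as the interface text tells. Shifts and turns lie within -1 to 1; 1 stands for 0.4 m of shift or 60 degrees of turn. Its arguments: {"type":"object","properties":{"steps":{"type":"array","items":{"type":"object","properties":{"offset":{"type":"array","items":{"type":"number","minimum":-1,"maximum":1}},"rotation":{"type":"array","items":{"type":"number","minimum":-1,"maximum":1}}}}},"claw":{"type":"number"},"newtons":{"type":"number"}},"required":["steps"]}

```bash
mkdir -p pics; cat > h.py <<'E'
from station import bot
import numpy as np, cv2
from scipy.spatial.transform import Rotation as R
def w(cam,xyz):
    T=np.linalg.inv(np.array(bot.camera_model(cam)["world_to_cam"]))
    return (T@np.r_[xyz,1])[:3]
def snap(cam,fn=None):
    im,d=bot.get_image(cam)
    if fn: cv2.imwrite("pics/"+fn,im[:,:,::-1])
    return im,d
def pix(cam,p):
    m=bot.camera_model(cam);c=(np.array(m["world_to_cam"])@np.r_[p,1])[:3];s=c[:2]/c[2];s=s*(1+m["k1"]*(s@s))
    return np.round([m["fx"]*s[0]+m["cx"],m["fy"]*s[1]+m["cy"]])
E
python3 - <<'E'
from h import *
for c in ["side","top"]:
    snap(c,c+"1.png")
    for n in ["canister","handle_grip","stand","hoop_top","mat","bottle","tank","beaker"]:
        for r in bot.pinpoint(n,c)[:4]:
            p=w(c,r["xyz"]); print(c,n,round(r["p"],2),p.round(0),pix(c,p))
a=cv2.imread("pics/side1.png")
s=bot.sense();print(s)
E
```

```text
side canister 0.83 [ 325. -357.   40.] [397. 196.]
side canister 0.74 [ 606. -142.   62.] [310. 230.]
side canister 0.69 [ 660. -380.   45.] [301. 184.]
side handle_grip 0.97 [ 504. -155.  211.] [344. 196.]
side handle_grip 0.71 [ 840. -402.   41.] [252. 177.]
side stand 0.75 [ 608. -138.   -4.] [309. 245.]
side hoop_top 0.86 [ 527. -148.  362.] [337. 158.]
side mat 0.64 [557. 258.  -0.] [313. 349.]
side bottle 0.86 [791.  17.  -1.] [246. 277.]
side bottle 0.49 [527. 527.  -6.] [314. 439.]
side tank 0.92 [525. 526.  -5.] [314. 439.]
side beaker 0.57 [ 516. -525.    2.] [345. 169.]
top canister 0.95 [ 654. -374.   40.] [443. 197.]
top canister 0.84 [ 321. -360.   48.] [441. 311.]
top handle_grip 0.91 [ 501. -150.  210.] [374. 247.]
top handle_grip 0.69 [ 833. -401.   44.] [452. 137.]
top hoop_top 0.69 [ 520. -150.  361.] [381. 236.]
top mat 0.73 [549. 254.   4.] [232. 234.]
top bottle 0.6 [786.  21.   0.] [310. 156.]
top tank 0.75 [515. 528.   0.] [142. 245.]
top beaker 0.7 [ 510. -526.    0.] [492. 247.]
{'time_s': 0.9, 'qpos': array([-1.48551773e+00,  5.27451654e-01,  1.43270116e+00,  1.39310847e-05,
        1.18144333e+00, -1.78520465e-01]), 'qd': array([ 0.002485  , -0.00189849, -0.00104442, -0.00193172,  0.00321835,
        0.0028136 ]), 'effort': array([-4.40195563e-04, -4.39992714e+01, -1.76988816e+01,  6.33593020e-02,
        5.04158903e-02, -2.56793618e-05]), 'eef_pos': array([ 162.98566415, -603.34003564,  239.57776057]), 'eef_rot': array([ 9.91314208e-01,  1.31514791e-01,  6.51853254e-06, -1.44298854e-06]), 'force': array([-0.07519964, -0.38422348, -0.87880071]), 'ft_torque': array([-0.02593457, -0.04495713,  0.00938662]), 'grip_force': 0.0, 'opening': 87.17907534714655}
```

View pics/side1.png

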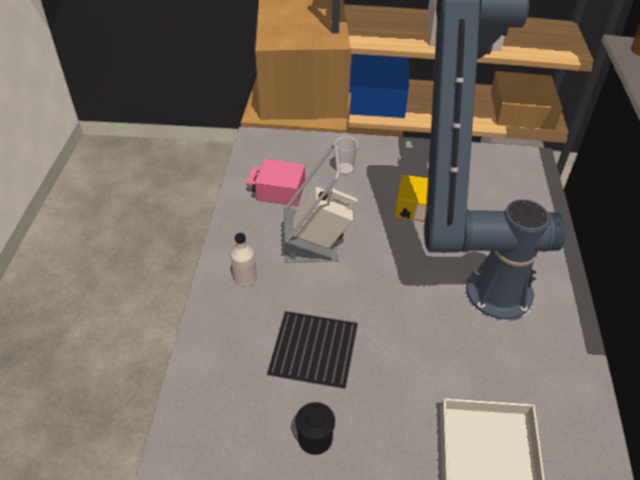

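View pics/top1.png

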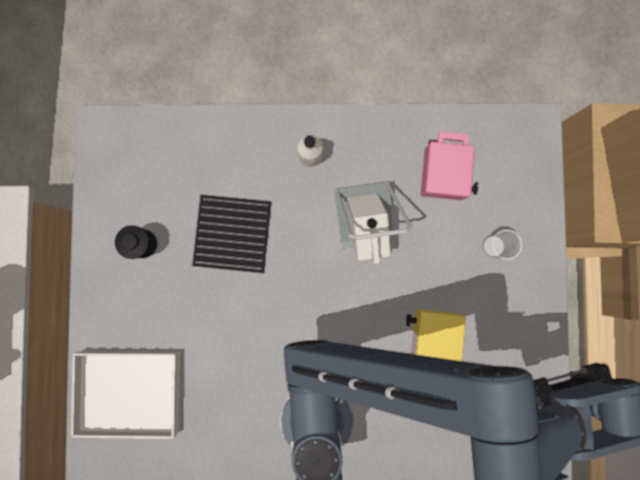

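The side view shows the white canister leaning at about (325,220) with its hoop above, and the mat at (314,348). The pink (280,182) and yellow (412,195) ones are the look-alikes. The network detections agree with this. Next I work out the pre-grasp pose.

```bash
cat >> h.py <<'E'
def tool(yaw,lean):  # tool z leans outwards by lean deg, yaw of canister x
    y=np.radians(yaw);l=np.radians(lean)
    z=np.array([np.sin(l)*np.cos(y),np.sin(l)*np.sin(y),-np.cos(l)]);yy=np.array([np.sin(y),-np.cos(y),0])
    return R.from_matrix(np.c_[np.cross(yy,z),yy,z])
def go(p,Rt):
    s=bot.sense();d=np.array(p)-s["eef_pos"];r=(Rt*R.from_quat(s["eef_rot"]).inv()).as_rotvec(degrees=True)
    print("t",s["time_s"],"mm",d.round(1),"deg",r.round(1),"offset",(d/400).round(3),"rot",(r/60).round(3))
E
python3 -c "
from h import *
go([427,-160,341],tool(6,30))"
```

```text
t 0.9 mm [264.  443.3 101.4] deg [  5.5 -29.5  -8.9] offset [0.66  1.108 0.254] rot [ 0.092 -0.492 -0.148]
```

servo_tool(steps=[{"offset": [0.05, 0.08, 0.1], "rotation": [0, 0, 0]}, {"offset": [0.1, 0.17, 0.15], "rotation": [0, 0, 0]}, {"offset": [0.16, 0.26, 0.2], "rotation": [0, 0, 0]}, {"offset": [0.21, 0.35, 0.254], "rotation": [0, 0, 0]}, {"offset": [0.26, 0.44, 0.254], "rotation": [0, 0, 0]}], claw=1)

```text
time_s: 1.32
eef_pos: [255.7, -449.2, 339.1]
eef_rot: [0.991, 0.131, 0.001, 0.003]
force: [1.2, 0.1, -0.4]
opening: 87.0
grip_force: 0.0
```

servo_tool(steps=[{"offset": [0.4, 0.668, 0], "rotation": [0.092, -0.492, -0.148]}, {"offset": [0.4, 0.668, 0], "rotation": [0.092, -0.492, -0.148]}, {"offset": [0.4, 0.668, 0], "rotation": [0.092, -0.492, -0.148]}, {"offset": [0.4, 0.668, 0], "rotation": [0.092, -0.492, -0.148]}, {"offset": [0.4, 0.668, 0], "rotation": [0.092, -0.492, -0.148]}])

```text
time_s: 1.73
eef_pos: [361.3, -268.4, 336.0]
eef_rot: [0.964, 0.048, 0.26, -0.014]
force: [1.0, 0.0, -0.1]
opening: 87.1
grip_force: 0.0
```

```bash
python3 -c "
from h import *
go([427,-160,341],tool(6,30))"
```

```text
t 1.7333 mm [ 65.7 108.4   5. ] deg [-0.1  0.2  0.2] offset [0.164 0.271 0.012] rot [-0.002  0.003  0.004]
```

servo_tool(steps=[{"offset": [0.164, 0.271, 0.012], "rotation": [0, 0, 0]}, {"offset": [0.164, 0.271, 0.012], "rotation": [0, 0, 0]}, {"offset": [0.164, 0.271, 0.012], "rotation": [0, 0, 0]}, {"offset": [0.164, 0.271, 0.012], "rotation": [0, 0, 0]}, {"offset": [0.164, 0.271, 0.012], "rotation": [0, 0, 0]}])

```text
time_s: 2.15
eef_pos: [428.0, -158.4, 341.5]
eef_rot: [0.964, 0.054, 0.259, -0.014]
force: [-0.3, -0.6, 0.3]
opening: 86.8
grip_force: 0.0
```

```bash
python3 - <<'E'
from h import *
go([427,-160,341],tool(6,30))
for c in ["wrist","side","top"]:
    snap(c,c+"2.png")
    for n in ["handle_grip","canister","hoop_top","stand","mat"]:
        for k in range(2):
            if k: snap(c)
            for r in bot.pinpoint(n,c)[:3]:
                p=w(c,r["xyz"]); print(c,n,round(r["p"],2),p.round(0),pix(c,p))
E
```

```text
t 2.15 mm [-1.  -1.6 -0.5] deg [ 0.   0.  -0.4] offset [-0.003 -0.004 -0.001] rot [ 0.001  0.    -0.007]
wrist handle_grip 0.8 [ 505. -154.  215.] [317. 222.]
wrist handle_grip 0.78 [ 833. -413.   45.] [529.  53.]
wrist handle_grip 0.9 [ 834. -409.   44.] [524.  52.]
wrist handle_grip 0.76 [ 505. -151.  216.] [312. 221.]
wrist canister 0.85 [ 601. -140.   58.] [313. 184.]
wrist canister 0.81 [ 655. -374.   45.] [501. 167.]
wrist canister 0.9 [ 600. -142.   55.] [314. 186.]
wrist hoop_top 0.81 [ 525. -151.  363.] [312.  65.]
wrist hoop_top 0.68 [ 527. -152.  360.] [315.  67.]
wrist mat 0.74 [554. 257.  -4.] [ 21. 207.]
wrist mat 0.72 [553. 258.  -3.] [ 19. 207.]
side handle_grip 0.87 [ 838. -404.   45.] [252. 176.]
side handle_grip 0.85 [ 142. -326.   43.] [451. 205.]
side handle_grip 0.79 [ 506. -153.  213.] [343. 196.]
side handle_grip 0.84 [ 839. -405.   42.] [252. 176.]
side handle_grip 0.69 [ 144. -328.   42.] [450. 205.]
side handle_grip 0.62 [ 505. -153.  212.] [343. 196.]
side canister 0.87 [ 323. -355.   39.] [398. 196.]
side canister 0.85 [ 659. -377.   39.] [302. 186.]
side
[... 565 characters left out ...]
 247.]
top handle_grip 0.65 [ 139. -329.   45.] [431. 375.]
top handle_grip 0.83 [ 500. -152.  211.] [375. 247.]
top handle_grip 0.7 [ 835. -402.   44.] [452. 136.]
top handle_grip 0.65 [ 142. -325.   48.] [430. 374.]
top canister 0.62 [ 597. -138.   64.] [364. 216.]
top canister 0.6 [ 656. -372.   41.] [443. 197.]
top canister 0.58 [ 321. -362.   44.] [442. 311.]
top canister 0.97 [ 653. -375.   41.] [444. 197.]
top canister 0.84 [ 321. -359.   44.] [441. 311.]
top canister 0.64 [ 598. -137.   63.] [364. 215.]
top hoop_top 0.78 [ 522. -147.  362.] [380. 235.]
top hoop_top 0.56 [ 523. -147.  366.] [380. 234.]
top mat 0.95 [549. 255.   3.] [232. 234.]
top mat 0.74 [548. 256.   1.] [232. 234.]
```

View pics/wrist2.png

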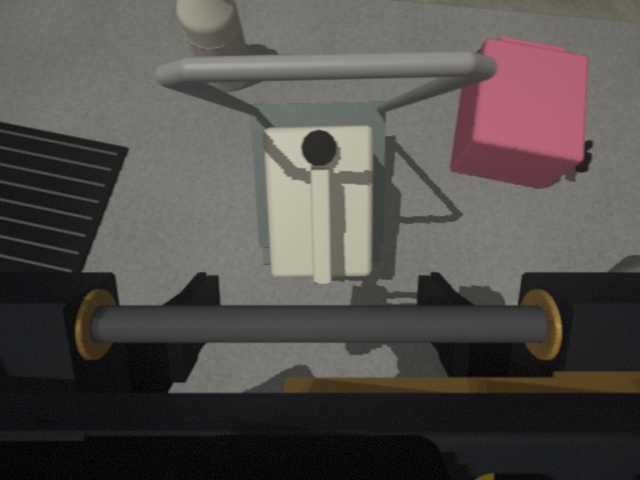

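The wrist view shows the canister between the fingers. The handle runs from (320,168) to (322,283) and the hoop bar (165,75)–(490,65) is tilted about 1.5° CCW, so the yaw is about 7.3°.

```bash
python3 -c "
from h import *
T=tool(7.3,30);z=T.as_matrix()[:,2];g=np.array([503.5,-152.3,212.5])
go(g-48*z,T);print(z*50/400)"
```

```text
t 4.55 mm [ 52.2   6.3 -87.1] deg [-0.  -0.   1.3] offset [ 0.131  0.016 -0.218] rot [-0.    -0.     0.021]
[ 0.0619934   0.00794154 -0.10825318]
```

servo_tool(steps=[{"offset": [0.05, 0.016, -0.08], "rotation": [0, 0, 0.021]}, {"offset": [0.09, 0.016, -0.15], "rotation": [0, 0, 0.021]}, {"offset": [0.131, 0.016, -0.218], "rotation": [0, 0, 0.021]}, {"offset": [0.131, 0.016, -0.218], "rotation": [0, 0, 0.021]}, {"offset": [0.131, 0.016, -0.218], "rotation": [0, 0, 0.021]}])

```text
time_s: 4.97
eef_pos: [479.7, -154.5, 252.5]
eef_rot: [0.964, 0.061, 0.257, -0.018]
force: [-0.5, -0.8, 0.2]
opening: 87.0
grip_force: 0.0
```

```bash
python3 - <<'E'
from h import *
T=tool(7.3,30);z=T.as_matrix()[:,2];g=np.array([503.5,-152.3,212.5])
im,d=snap("wrist","wrist3.png")
for r in bot.pinpoint("handle_grip","wrist")[:2]: print(r["p"],w("wrist",r["xyz"]))
print(pix("wrist",g));go(g+2*z,T)
E
```

```text
0.7 [ 506.01986213 -152.54452559  216.65496912]
[317. 273.]
t 5.0667 mm [ 24.6   3.3 -44.1] deg [0.  0.1 0. ] offset [ 0.061  0.008 -0.11 ] rot [0.    0.001 0.   ]
```

View pics/wrist3.png

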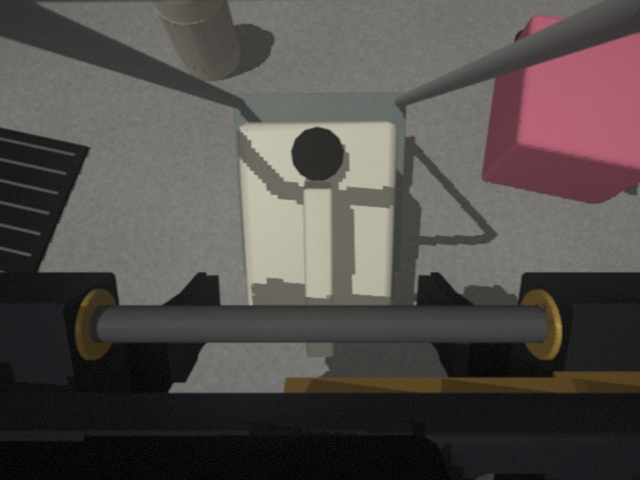

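The handle (305–332, rows 187–355) is centred and straight between the fingers, so I advance along the axis and close.

servo_tool(steps=[{"offset": [0.02, 0.003, -0.036], "rotation": [0, 0, 0]}, {"offset": [0.04, 0.005, -0.072], "rotation": [0, 0, 0]}, {"offset": [0.06, 0.008, -0.105], "rotation": [0, 0, 0]}, {"offset": [0.06, 0.008, -0.105], "rotation": [0, 0, 0]}, {"offset": [0.06, 0.008, -0.105], "rotation": [0, 0, 0]}])

```text
time_s: 5.48
eef_pos: [503.9, -152.4, 213.4]
eef_rot: [0.964, 0.062, 0.259, -0.016]
force: [0.2, 0.2, 0.7]
opening: 87.1
grip_force: 0.0
```

servo_tool(steps=[{"offset": [0, 0, 0]}, {"offset": [0, 0, 0]}, {"offset": [0, 0, 0]}, {"offset": [0, 0, 0]}, {"offset": [0, 0, 0]}], claw=-1, newtons=40)

```text
invalid input at $.steps[0]: expected keys offset, rotation
```

servo_tool(steps=[{"offset": [0, 0, 0]}, {"offset": [0, 0, 0]}, {"offset": [0, 0, 0]}, {"offset": [0, 0, 0]}, {"offset": [0, 0, 0]}])

```text
invalid input at $.steps[0]: expected keys offset, rotation
```

servo_tool(steps=[{"offset": [0, 0, 0], "rotation": [0, 0, 0]}, {"offset": [0, 0, 0], "rotation": [0, 0, 0]}, {"offset": [0, 0, 0], "rotation": [0, 0, 0]}, {"offset": [0, 0, 0], "rotation": [0, 0, 0]}, {"offset": [0, 0, 0], "rotation": [0, 0, 0]}], claw=-1, newtons=45)

```text
time_s: 5.9
eef_pos: [503.8, -152.3, 212.5]
eef_rot: [0.964, 0.061, 0.259, -0.016]
force: [0.1, 1.1, -0.5]
opening: 61.2
grip_force: 0.0
```

servo_tool(steps=[{"offset": [0, 0, 0], "rotation": [0, 0, 0]}, {"offset": [0, 0, 0], "rotation": [0, 0, 0]}, {"offset": [0, 0, 0], "rotation": [0, 0, 0]}, {"offset": [0, 0, 0], "rotation": [0, 0, 0]}, {"offset": [0, 0, 0], "rotation": [0, 0, 0]}])

```text
time_s: 6.32
eef_pos: [503.9, -152.0, 211.9]
eef_rot: [0.964, 0.061, 0.258, -0.017]
force: [-1.1, -0.1, 0.2]
opening: 28.4
grip_force: 0.0
```

servo_tool(steps=[{"offset": [0, 0, 0], "rotation": [0, 0, 0]}, {"offset": [0, 0, 0], "rotation": [0, 0, 0]}, {"offset": [0, 0, 0], "rotation": [0, 0, 0]}, {"offset": [0, 0, 0], "rotation": [0, 0, 0]}, {"offset": [0, 0, 0], "rotation": [0, 0, 0]}])

```text
time_s: 6.73
eef_pos: [503.6, -151.8, 211.7]
eef_rot: [0.964, 0.061, 0.258, -0.017]
force: [0.4, 1.0, -1.8]
opening: 13.8
grip_force: 45.0
```

servo_tool(steps=[{"offset": [0, 0, 0], "rotation": [0, 0, 0]}, {"offset": [0, 0, 0], "rotation": [0, 0, 0]}])

```text
time_s: 6.9
eef_pos: [503.6, -151.9, 211.7]
eef_rot: [0.964, 0.061, 0.258, -0.017]
force: [-0.0, -0.3, -2.1]
opening: 13.5
grip_force: 45.0
```

Gripped: the opening is 13.5 mm. Lift along the leaning axis.

servo_tool(steps=[{"offset": [-0.012, -0.0015, 0.021], "rotation": [0, 0, 0]}, {"offset": [-0.025, -0.003, 0.043], "rotation": [0, 0, 0]}, {"offset": [-0.037, -0.005, 0.065], "rotation": [0, 0, 0]}, {"offset": [-0.05, -0.0063, 0.087], "rotation": [0, 0, 0]}, {"offset": [-0.062, -0.008, 0.108], "rotation": [0, 0, 0]}])

```text
time_s: 7.32
eef_pos: [478.1, -155.0, 255.5]
eef_rot: [0.964, 0.062, 0.258, -0.017]
force: [0.4, -1.5, -3.2]
opening: 13.7
grip_force: 45.0
```

servo_tool(steps=[{"offset": [-0.017, -0.002, 0.03], "rotation": [0, 0, 0]}, {"offset": [-0.034, -0.004, 0.06], "rotation": [0, 0, 0]}, {"offset": [-0.051, -0.006, 0.09], "rotation": [0, 0, 0]}, {"offset": [-0.062, -0.008, 0.108], "rotation": [0, 0, 0]}, {"offset": [-0.062, -0.008, 0.108], "rotation": [0, 0, 0]}])

```text
time_s: 7.73
eef_pos: [453.8, -159.0, 300.0]
eef_rot: [0.964, 0.061, 0.259, -0.015]
force: [0.4, 0.6, -3.8]
opening: 13.9
grip_force: 45.0
```

```bash
python3 - <<'E'
from h import *
snap("wrist","wrist4.png")
go([553,256,300],tool(7.3,0)); print(bot.sense()["qpos"].round(2))
snap("side","side4.png")
E
```

```text
t 7.7833 mm [ 99.  414.9   0.8] deg [-3.7 29.8  0. ] offset [0.248 1.037 0.002] rot [-0.062  0.497  0.   ]
[-0.83  0.12  2.02  0.62  0.78  0.21]
```

View pics/side4.png

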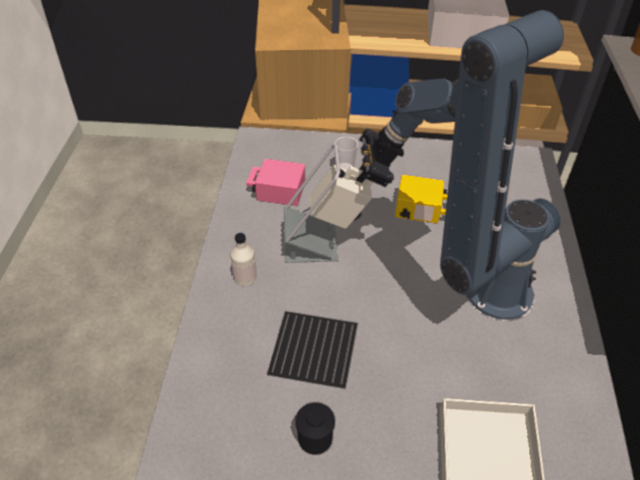

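View pics/wrist4.png

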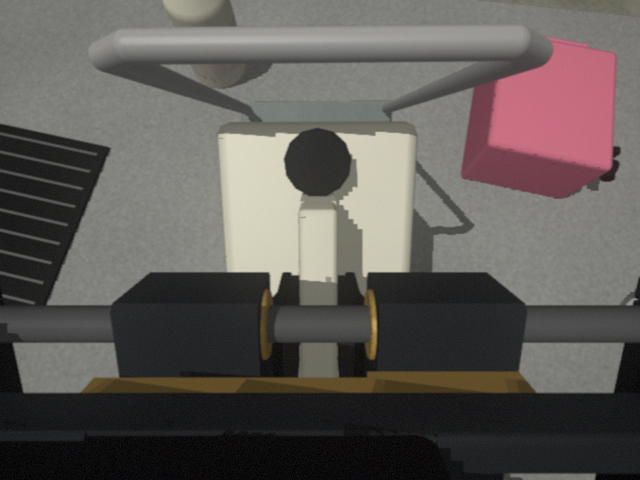

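The canister hangs from the fingers, clear of the bed, with no visible slip. Move sideways at the same lean before turning it upright.

servo_tool(steps=[{"offset": [-0.01, 0.04, 0], "rotation": [0, 0, 0]}, {"offset": [-0.02, 0.1, 0.01], "rotation": [0, 0, 0]}, {"offset": [-0.03, 0.16, 0.02], "rotation": [0, 0, 0]}, {"offset": [-0.03, 0.22, 0.02], "rotation": [0, 0, 0]}, {"offset": [-0.03, 0.28, 0.02], "rotation": [0, 0, 0]}])

```text
time_s: 8.25
eef_pos: [440.9, -44.1, 305.4]
eef_rot: [0.964, 0.061, 0.257, -0.018]
force: [0.4, -0.1, -3.7]
opening: 13.2
grip_force: 44.9
```

servo_tool(steps=[{"offset": [0, 0.07, 0], "rotation": [0, 0, 0]}, {"offset": [0, 0.14, 0], "rotation": [0, 0, 0]}, {"offset": [0, 0.21, 0], "rotation": [0, 0, 0]}, {"offset": [0, 0.28, 0], "rotation": [0, 0, 0]}, {"offset": [0, 0.34, 0], "rotation": [0, 0, 0]}])

```text
time_s: 8.67
eef_pos: [439.8, 92.5, 304.9]
eef_rot: [0.965, 0.062, 0.256, -0.018]
force: [-0.7, 0.2, -5.1]
opening: 13.8
grip_force: 45.0
```

servo_tool(steps=[{"offset": [0.04, 0.07, 0], "rotation": [-0.01, 0.06, 0]}, {"offset": [0.08, 0.14, 0], "rotation": [-0.02, 0.14, 0]}, {"offset": [0.12, 0.21, 0], "rotation": [-0.03, 0.22, 0]}, {"offset": [0.15, 0.28, 0], "rotation": [-0.04, 0.3, 0]}, {"offset": [0.18, 0.34, 0], "rotation": [-0.05, 0.38, 0]}])

```text
time_s: 9.08
eef_pos: [513.0, 229.3, 305.5]
eef_rot: [0.996, 0.065, 0.058, -0.004]
force: [0.7, -0.7, -4.1]
opening: 13.8
grip_force: 45.0
```

```bash
python3 - <<'E'
from h import *
c,s=np.cos(np.radians(7.3)),np.sin(np.radians(7.3))
# grip is 10 mm forward of centre
go([553-10*c,256-10*s,260],tool(7.3,0)); print(bot.sense()["qpos"].round(2))
E
```

```text
t 9.0833 mm [ 30.1  25.5 -45.5] deg [-0.9  6.6 -0.1] offset [ 0.075  0.064 -0.114] rot [-0.015  0.11  -0.002]
[ 0.23  0.33  1.59 -0.01  1.11  1.67]
```

servo_tool(steps=[{"offset": [0.03, 0.03, -0.03], "rotation": [-0.007, 0.05, 0]}, {"offset": [0.06, 0.055, -0.07], "rotation": [-0.015, 0.11, 0]}, {"offset": [0.075, 0.064, -0.114], "rotation": [-0.015, 0.11, 0]}, {"offset": [0.075, 0.064, -0.114], "rotation": [-0.015, 0.11, 0]}, {"offset": [0.075, 0.064, -0.114], "rotation": [-0.015, 0.11, 0]}])

```text
time_s: 9.5
eef_pos: [542.0, 251.8, 258.0]
eef_rot: [0.998, 0.064, -0.001, 0.001]
force: [-1.7, -0.1, -3.7]
opening: 13.6
grip_force: 45.0
```

```bash
python3 - <<'E'
from h import *
s=bot.sense()
go([543.1,254.7,195],tool(7.3,0)); print(s["eef_pos"])
for c in ["side","top","wrist"]:
    im,d=snap(c,c+"5.png")
    for n in ["canister","handle_grip","mat"]:
        for r in bot.pinpoint(n,c)[:4]:
            p=w(c,r["xyz"])
            if p[1]>100: print(c,n,round(r["p"],2),p.round(0),pix(c,p))
a=cv2.imread("pics/side5.png")[230:390,220:440];cv2.imwrite("pics/s5c.png",cv2.resize(a,None,fx=3.5,fy=3.5))
E
```

```text
t 9.5 mm [  1.1   2.9 -63. ] deg [ 0.1 -0.1 -0.1] offset [ 0.003  0.007 -0.157] rot [ 0.002 -0.001 -0.001]
[542.02461858 251.83617724 257.96364207]
side canister 0.85 [549. 249.  80.] [316. 330.]
side mat 0.93 [557. 258.   0.] [312. 348.]
top canister 0.71 [540. 253.  82.] [228. 235.]
top handle_grip 0.57 [540. 251. 259.] [218. 230.]
wrist handle_grip 0.98 [547. 251. 263.] [317. 307.]
```

View pics/s5c.png

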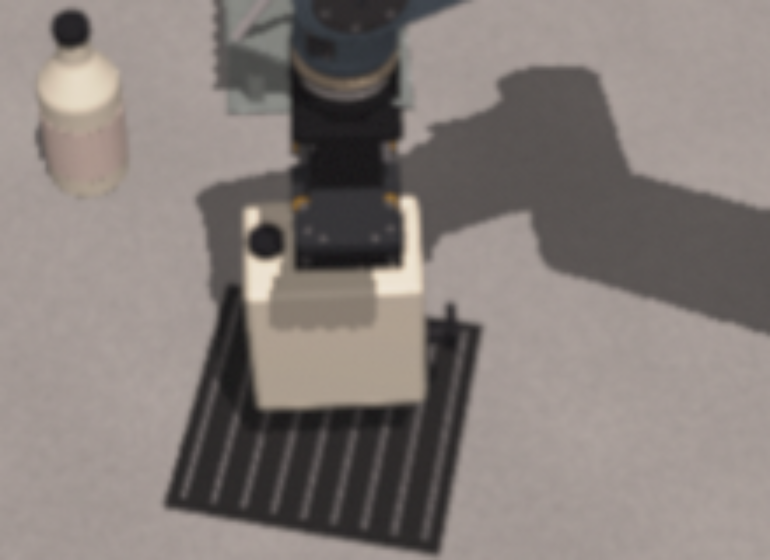

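View pics/wrist5.png

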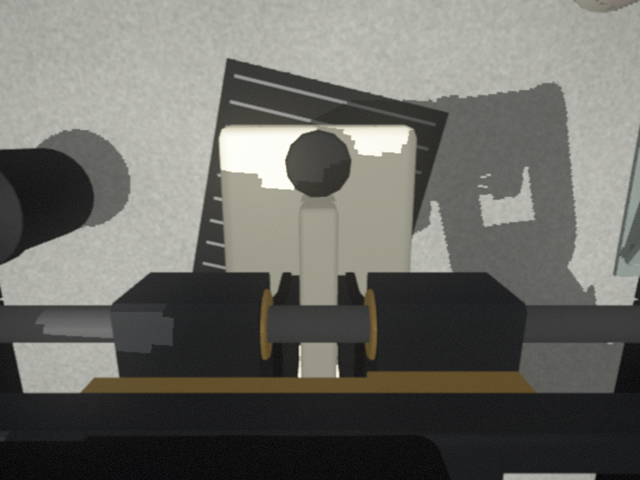

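The canister hangs upright over the mat. The underside is at about z = 80, with the top face at (225–412, 130–270) in the wrist view. I fit a plane to the top face to check the tilt.

```bash
python3 - <<'E'
from h import *
P=[]
for k in range(3):
    im,d=bot.get_image("wrist");m=bot.camera_model("wrist");T=np.linalg.inv(np.array(m["world_to_cam"]))
    for u0,u1 in ((236,284),(352,402)):
        v,u=np.mgrid[150:262:3,u0:u1:3];v=v.ravel();u=u.ravel();z=d[v,u]
        K=np.array([[m["fx"],0,m["cx"]],[0,m["fy"],m["cy"]],[0,0,1]])
        s=cv2.undistortPoints(np.c_[u,v].astype(float)[:,None],K,np.array([m["k1"],0,0,0]))[:,0]
        P.append((np.c_[s*z[:,None],z,z*0+1]@T.T)[z>0,:3])
P=np.vstack(P)
for i in range(4):
    A=np.c_[P[:,:2],np.ones(len(P))];c=np.linalg.lstsq(A,P[:,2],rcond=None)[0];r=P[:,2]-A@c;P=P[abs(r)<2.5*r.std()]
print("tilt deg (dz/dx,dz/dy)",np.degrees(np.arctan(c[:2])),"top z",np.median(P[:,2]),r.std(),len(P),bot.sense()["eef_pos"])
E
```

```text
tilt deg (dz/dx,dz/dy) [-1.72007106 -0.0699557 ] top z 229.27730381961197 0.6091076164497795 3698 [544.26448823 251.0478917  260.84277657]
```

servo_tool(steps=[{"offset": [0, 0.005, -0.035], "rotation": [0, -0.025, 0]}, {"offset": [0, 0.01, -0.075], "rotation": [0, -0.025, 0]}, {"offset": [0, 0.01, -0.115], "rotation": [0, -0.025, 0]}, {"offset": [0, 0.01, -0.15], "rotation": [0, -0.025, 0]}, {"offset": [0, 0.01, -0.15], "rotation": [0, -0.025, 0]}])

```text
time_s: 10.67
eef_pos: [542.0, 254.5, 197.7]
eef_rot: [0.998, 0.064, 0.013, 0.002]
force: [-1.7, 0.0, -4.4]
opening: 13.7
grip_force: 45.0
```

servo_tool(steps=[{"offset": [0, 0, -0.005], "rotation": [0, 0, 0]}, {"offset": [0, 0, -0.01], "rotation": [0, 0, 0]}, {"offset": [0, 0, -0.015], "rotation": [0, 0, 0]}, {"offset": [0, 0, -0.015], "rotation": [0, 0, 0]}, {"offset": [0, 0, -0.015], "rotation": [0, 0, 0]}])

```text
time_s: 11.08
eef_pos: [544.5, 255.2, 195.4]
eef_rot: [0.998, 0.064, 0.017, 0.002]
force: [-0.4, 0.2, -4.5]
opening: 13.6
grip_force: 45.0
```

```bash
python3 -c "
from h import *
s=bot.sense();print(s['eef_pos'],s['force'])"
```

```text
[544.54953247 255.17583076 195.41313241] [-0.3720203   0.21485486 -4.46219025]
```

servo_tool(steps=[{"offset": [0, 0, -0.003], "rotation": [0, 0, 0]}, {"offset": [0, 0, -0.006], "rotation": [0, 0, 0]}, {"offset": [0, 0, -0.009], "rotation": [0, 0, 0]}, {"offset": [0, 0, -0.012], "rotation": [0, 0, 0]}, {"offset": [0, 0, -0.012], "rotation": [0, 0, 0]}])

```text
time_s: 11.5
eef_pos: [544.0, 255.0, 189.7]
eef_rot: [0.998, 0.064, 0.016, 0.002]
force: [0.3, -0.3, -5.2]
opening: 13.7
grip_force: 45.0
```

servo_tool(steps=[{"offset": [0, 0, -0.0015], "rotation": [0, 0, 0]}, {"offset": [0, 0, -0.003], "rotation": [0, 0, 0]}, {"offset": [0, 0, -0.0045], "rotation": [0, 0, 0]}, {"offset": [0, 0, -0.005], "rotation": [0, 0, 0]}, {"offset": [0, 0, -0.005], "rotation": [0, 0, 0]}])

```text
time_s: 11.92
eef_pos: [544.2, 255.1, 188.0]
eef_rot: [0.998, 0.064, 0.016, 0.002]
force: [-0.3, -0.3, -3.5]
opening: 13.8
grip_force: 45.0
```

servo_tool(steps=[{"offset": [0, 0, -0.001], "rotation": [0, 0, 0]}, {"offset": [0, 0, -0.002], "rotation": [0, 0, 0]}, {"offset": [0, 0, -0.0025], "rotation": [0, 0, 0]}, {"offset": [0, 0, -0.0025], "rotation": [0, 0, 0]}, {"offset": [0, 0, -0.0025], "rotation": [0, 0, 0]}])

```text
time_s: 12.33
eef_pos: [544.3, 255.1, 187.0]
eef_rot: [0.998, 0.064, 0.016, 0.002]
force: [-0.1, 0.5, -4.2]
opening: 13.9
grip_force: 45.0
```

servo_tool(steps=[{"offset": [0, 0, -0.001], "rotation": [0, 0, 0]}, {"offset": [0, 0, -0.002], "rotation": [0, 0, 0]}, {"offset": [0, 0, -0.0025], "rotation": [0, 0, 0]}, {"offset": [0, 0, -0.0025], "rotation": [0, 0, 0]}, {"offset": [0, 0, -0.0025], "rotation": [0, 0, 0]}])

```text
time_s: 12.75
eef_pos: [544.2, 255.2, 186.5]
eef_rot: [0.998, 0.064, 0.016, 0.002]
force: [-1.3, 1.0, 0.2]
opening: 13.5
grip_force: 45.0
```

Contact has begun. One more small step, then release.

servo_tool(steps=[{"offset": [0, 0, -0.001], "rotation": [0, 0, 0]}, {"offset": [0, 0, -0.001], "rotation": [0, 0, 0]}, {"offset": [0, 0, -0.001], "rotation": [0, 0, 0]}], newtons=15)

```text
time_s: 13.0
eef_pos: [544.2, 255.3, 186.4]
eef_rot: [0.998, 0.064, 0.016, 0.002]
force: [-3.6, -0.8, 5.9]
opening: 14.3
grip_force: 15.0
```

servo_tool(steps=[{"offset": [0, 0, 0], "rotation": [0, 0, 0]}, {"offset": [0, 0, 0], "rotation": [0, 0, 0]}, {"offset": [0, 0, 0], "rotation": [0, 0, 0]}, {"offset": [0, 0, 0], "rotation": [0, 0, 0]}, {"offset": [0, 0, 0], "rotation": [0, 0, 0]}], claw=0.2)

```text
time_s: 13.42
eef_pos: [544.6, 255.0, 185.4]
eef_rot: [0.998, 0.064, 0.016, 0.002]
force: [-0.6, 0.2, 0.4]
opening: 39.7
grip_force: 0.0
```

servo_tool(steps=[{"offset": [0, 0, 0], "rotation": [0, 0, 0]}, {"offset": [0, 0, 0], "rotation": [0, 0, 0]}, {"offset": [0, 0, 0], "rotation": [0, 0, 0]}, {"offset": [0, 0, 0], "rotation": [0, 0, 0]}, {"offset": [0, 0, 0], "rotation": [0, 0, 0]}])

```text
time_s: 13.83
eef_pos: [544.3, 255.1, 185.6]
eef_rot: [0.998, 0.064, 0.016, 0.002]
force: [-0.8, 0.2, 0.7]
opening: 51.9
grip_force: 0.0
```

Released; retreat straight up.

servo_tool(steps=[{"offset": [0, 0, 0.03], "rotation": [0, 0, 0]}, {"offset": [0, 0, 0.08], "rotation": [0, 0, 0]}, {"offset": [0, 0, 0.14], "rotation": [0, 0, 0]}, {"offset": [0, 0, 0.2], "rotation": [0, 0, 0]}, {"offset": [0, 0, 0.25], "rotation": [0, 0, 0]}])

```text
time_s: 14.25
eef_pos: [544.5, 255.2, 287.3]
eef_rot: [0.998, 0.064, 0.017, 0.002]
force: [0.8, 0.0, 0.2]
opening: 52.1
grip_force: 0.0
```

servo_tool(steps=[{"offset": [-0.1, 0, 0.05], "rotation": [0, 0, 0]}, {"offset": [-0.2, 0, 0.05], "rotation": [0, 0, 0]}, {"offset": [-0.25, 0, 0.05], "rotation": [0, 0, 0]}, {"offset": [-0.25, 0, 0.05], "rotation": [0, 0, 0]}, {"offset": [-0.25, 0, 0.05], "rotation": [0, 0, 0]}])

```text
time_s: 14.67
eef_pos: [443.4, 255.3, 306.2]
eef_rot: [0.998, 0.064, 0.017, 0.002]
force: [0.7, -0.2, -0.2]
opening: 52.0
grip_force: 0.0
```

```bash
python3 - <<'E'
from h import *
for c in ["side","top"]:
    snap(c,c+"6.png")
    for n in ["canister","mat","bottle","tank","beaker"]:
        for r in bot.pinpoint(n,c)[:4]:
            p=w(c,r["xyz"])
            if n!="canister" or p[1]>100: print(c,n,round(r["p"],2),p.round(0))
E
```

```text
side canister 0.79 [556. 258.   9.]
side mat 0.63 [557. 256.  -0.]
side bottle 0.81 [792.  17.  -5.]
side tank 0.86 [527. 527.  -7.]
side tank 0.51 [548. 256. 186.]
side beaker 0.9 [ 517. -524.    0.]
top canister 0.86 [546. 257.   6.]
top mat 0.78 [550. 257.   5.]
top bottle 0.96 [786.  21.  -2.]
top tank 0.56 [515. 529.   4.]
```

View pics/side6.png

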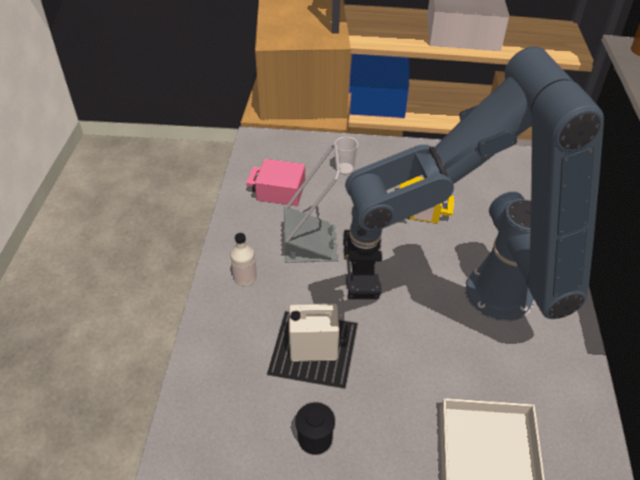

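The canister stands upright at about (314,335), centred on the mat. The bystanders have not moved and the gripper is clear.

```bash
python3 -c "
from station import bot
print(bot.sign_off())"
```

```text
the job is handed in; nothing more can be done
None
```

The canister is standing upright within a few millimetres of the mat's centre, released, and the bottle, tank and beaker have not moved; I handed the job in at about 15 s, and no verdict was returned.

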